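# Open the gift box for packing

### The arm

A 6-joint arm with a two-finger parallel gripper is mounted at the origin on the work surface. World frame = base frame: x ahead of the robot, y to its left, z up, the work surface at z = 0. Lengths are in m, angles in rad, forces in N, time in s.
With the tool pointing down it reaches from about 0.375 to 0.975 m from the base axis. Payload 3.8 kg.
Tool frame: the origin (TCP) lies between the finger pads; the fingertips stand 22 mm ahead of it and the grasp point (between the pads) lies 3 mm ahead of it; z points along the fingers, y is the line along which they close (so a half turn about z gives the same grasp; the last joint's range is limited). The gripper opens to 88 mm and grips with 3 to 60 N. Pads are 18 mm wide; open, the fingers measure 123 mm over their backs; the gripper's body (75 mm by 187 mm) begins 45 mm behind the grasp point.
Start: joints at [1.127, 0.264, 1.604, -0, 1.274, -0.037], TCP at [0.267, 0.62, 0.231] pointing down, gripper open.
Joint ranges: [-2.63, 2.63], [-0.94, 2.18], [0.31, 2.57], [-1.31, 4.45], [0, 2.66], [-2.55, 2.55]. Speed limits (rad/s): [2.57, 2.57, 3.14, 3.14, 3.14, 3.14].

### API

Orientations are given as a rotation vector (axis times angle).
In Python, from workcell import robot, optics, hand_in gives the robot as it stands.
- The arm moves only by the shell command python3 -m creep 'ROWS' [OPENING] [FORCE]. ROWS is JSON, a list that holds one entry, the list of rows, each a list of 6 numbers: the shift along the tool's x, y, z each as a share of 50 cm, from -1 to 1, then the turn, a rotation vector about the tool's x, y, z each as a share of 120 degrees, from -1 to 1. A call has 1 to 8 rows; each row is the pose to reach, as a shift and turn from the pose commanded when the call began, along the tool's axes at that moment; what a row does not reach only later rows make up. A row lasts 1/8 s, in which the tool goes at most 62.5 mm and 10.7 degrees, less where a joint would pass 70% of its speed; a pose out of reach is approached as far as the arm can. A call with a number of a shift or a turn outside -1 to 1 is refused whole. A call with a gripper value outside its range is refused whole. OPENING is the gripper's target within -1 to 1 (fully open at 1, half-way at 0, shut at -1), set as the call begins (- or left out, the last holds). The fingers move at their own pace and stop on an object; FORCE is the grip in N (left out, the last holds). Time passes only in rows, so rows that repeat a pose let the fingers close. It gives the time, the measured TCP pose, the force, the opening and the grip force at its end, in the units of the state.
- robot.sense(): the state, without advancing time (a new reading comes with each control period).
- optics.camera(name): name is "scene" or "top"; returns the picture (400x640x3 uint8, red, green, blue); there is no depth.
- optics.get_calibration(name): a dict with "mtx" (3x3 intrinsics, pixels), "view" (4x4, takes a point from world to camera coordinates). Camera axes: x right, y up, looking along -z (the intrinsics and any distortion apply to the point x, -y, -z); pixel columns grow to the right and rows downward; lengths in m; the calibration is good to about 2 mm. A picture is of the moment at which its call begins. get_calibration takes no time and is no camera call.
- hand_in(): hands the job in; it is judged then, once.
The state is a dict: "clock": time; "joints": joint angles; "joint_vel": joint speeds; "effort": joint torques, N m; "eef_pos": TCP position; "orientation": TCP orientation; "force": force on the tool from outside, world axes, zero at the start; "moment": the same for the moment, N m; "grip_width": finger opening in m; "grasp_force": force on a finger pad.
Only numpy, scipy, OpenCV 4.12 (cv2) and the standard library are available. Lean on these libraries where they do the work, as an engineer would, in place of code of your own. Each camera call takes 0.05 s, during which the arm holds its last target. There are 200 camera calls.

### The job

Get the larger of the two plywood boxes ready for packing: first push the squat glass bowl that stands in front of it sideways along the bench, to either side, until the whole bowl is past the end of the box's front; then push the box's lid up from its front lip and flip it gently right over, past upright, so that it stays open by itself. Do not grip, pinch or lift anything: keep the bowl upright on the bench, leave the smaller box shut and the other glassware and the tape roll where they are, and finish with the robot clear of everything.

Things in the scene. Friction and masses are not known exactly. Their poses are not given: they have to be found in the camera images.
- big_box: The larger plywood box, fixed to the bench: 130 deep (x) by 160 wide (y) by 70 high without its lid, walls 8 thick, empty. Origin: centre of its underside. Its x axis points from its front (the side towards the robot, under the lip) to its hinge side; y runs along its width, z up. It may stand to the left or the right, turned up to 17 degrees.
- big_lid (a joint): Angle of the larger box's lid in rad: 0 shut, about 1.57 upright, 1.95 at its stop. The lid is a flat plywood board 8 thick, 160 wide, 160 from hinge to front edge, about 0.2 kg, lying on the rim; it overhangs the front wall by 30 as a lip. The hinge moves freely with a little damping: the lid falls shut if let go before upright and falls slowly on to its stop if let go past upright.
- big_lid_lip (a point): Middle of the lower front edge of the larger box's lid, at the tip of the lip, 70 above the bench when shut; moves with the lid on a circle of radius 160 about the hinge. Its x axis points along the lid to the hinge.
- big_lid_hinge (a point): Middle of the larger lid's hinge line, on top of the box's far rim, 70 above the bench; the hinge line runs along the box's y axis.
- small_box: The smaller plywood box of the same make, fixed to the bench: 100 deep, 110 wide, 60 high, lid with a 25 lip, axes as for the larger. To be left shut.
- small_lid (a joint): Angle of the smaller box's lid in rad, 0 shut. To be left alone.
- bowl: Squat, heavy, straight-sided open glass bowl, 72 in diameter (60 at the foot), 45 high, about 0.25 kg, loose, standing 34 to 54 clear in front of the larger box's lip. Origin: centre of its underside; z up.
- tall_vase: Bystander: straight dark glass vase, 72 in diameter, 160 high, loose, out to the left. Origin: centre of its underside.
- round_vase: Bystander: bellied green glass vase, 96 in diameter, 90 high, loose, out to the right. Origin: centre of its underside.
- tape_roll: Bystander: roll of packing tape lying flat beyond the boxes, 100 in diameter, 48 high, loose. Origin: centre of its underside.
Not all that is in view belongs to the job. What is shaped like the big_box but orange is not meant. What is shaped like the bowl but turquoise is not meant.

How it is judged:
By the outcome, as a careful person would: the job done as asked, in the order asked, and still so for the second after the job is handed in, with the robot touching nothing.
It also fails if it takes over 64 s, if anything falls off the work surface, if the arm or the gripper's body presses on something with over 40 N, if the wrist force passes 120 N, or if a joint passes its speed limit or range.

## Working session

There is one attempt and no reset: what is moved stays moved. The work goes in short steps, Python scripts to look and compute and a shell command to move; the robot and the scene stay as the last step left them, time stands still between calls to the robot, and variables do not carry over. Pictures are saved under pics/ and viewed, at most 10 in all, crops included, and the job is handed in when it is done.

```bash
mkdir -p pics
python3 - <<'E'
from workcell import robot, optics
import cv2
for n in("scene","top"):
    im=optics.camera(n); cv2.imwrite(f"pics/{n}0.png",im[:,:,::-1])
    c=optics.get_calibration(n); print(n,c)
print(robot.sense())
E
```

```text
scene {'mtx': array([[402.61618162,   0.        , 321.06116865],
       [  0.        , 402.61618162, 196.72200488],
       [  0.        ,   0.        ,   1.        ]]), 'view': array([[ 0.63520684,  0.77211385,  0.01877409, -0.35521753],
       [-0.53426711,  0.42172035,  0.73260536,  0.24589376],
       [ 0.55773733, -0.47538631,  0.68039468, -1.71222274],
       [ 0.        ,  0.        ,  0.        ,  1.        ]])}
top {'mtx': array([[467.65861014,   0.        , 320.46931476],
       [  0.        , 467.65861014, 200.03285455],
       [  0.        ,   0.        ,   1.        ]]), 'view': array([[-0.02621427, -0.99961102,  0.0095193 , -0.03513216],
       [ 0.98697065, -0.0243682 ,  0.1590444 , -0.58300955],
       [-0.15875057,  0.0135645 ,  0.98722554, -1.41437947],
       [ 0.        ,  0.        ,  0.        ,  1.        ]])}
{'clock': 0.1, 'joints': array([ 1.12710135e+00,  2.64673267e-01,  1.60521516e+00,  2.93460484e-06,
        1.27369688e+00, -3.69079346e-02]), 'joint_vel': array([-0.00094955, -0.00210427, -0.00256327,  0.00266205,  0.00044842,
        0.00098273]), 'effort': array([ 1.24621874e-03, -5.03615963e+01, -3.58072007e+01,  7.28550553e-02,
        2.31818715e-02, -1.02396339e-04]), 'eef_pos': array([0.26679874, 0.61933071, 0.22972762]), 'orientation': array([-6.34487737e-01, -3.07636536e+00,  3.03860543e-03]), 'force': array([-0.1996109 , -0.8419703 ,  0.42453535]), 'moment': array([-0.00437434,  0.00971058,  0.02693715]), 'grasp_force': 0.0, 'grip_width': 0.08821960608778935}
```

View pics/scene0.png

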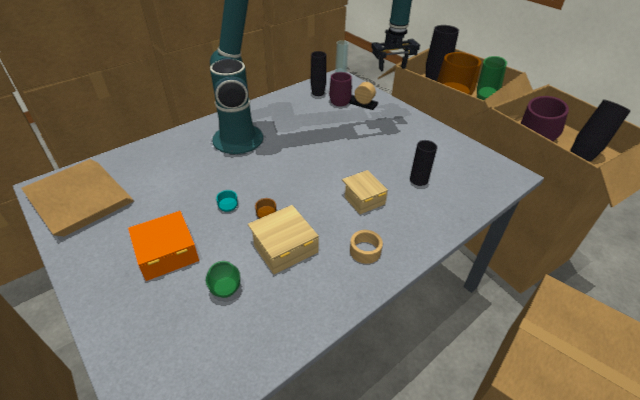

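View pics/top0.png

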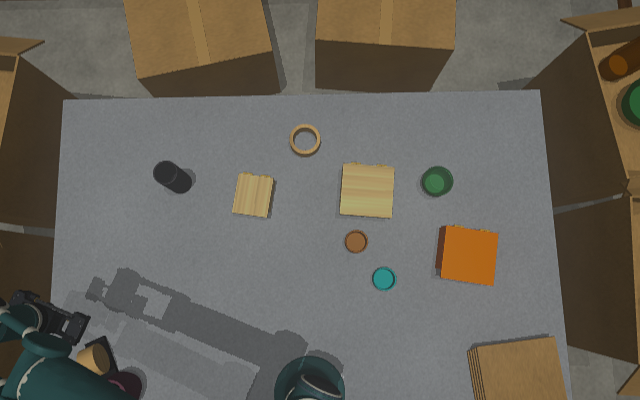

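The top view shows the plain plywood boxes: the larger at (367,191), the smaller at (253,195). The orange box at (468,255) is the decoy. There are two bowls: amber at (356,241) in front of the larger box's lip, and turquoise at (384,278), which is excluded by colour. The amber one is the one meant. I'll confirm it in a crop and measure.

```bash
cat > h.py <<'E'
import numpy as np, cv2
from workcell import robot, optics
def cal(n):
    c=optics.get_calibration(n); return c["mtx"],c["view"]
def ray(n,uv):
    K,V=cal(n); d=np.linalg.inv(K)@np.array([uv[0],uv[1],1.]); d=np.array([d[0],-d[1],-d[2]])
    R=V[:3,:3]; return -R.T@V[:3,3], R.T@d
def onz(n,uv,z):
    o,d=ray(n,uv); return o+d*(z-o[2])/d[2]
def tri(a,b):
    (o1,d1),(o2,d2)=ray("top",a),ray("scene",b)
    t=np.linalg.lstsq(np.c_[d1,-d2],o2-o1,rcond=None)[0]
    p,q=o1+t[0]*d1,o2+t[1]*d2; return (p+q)/2, np.linalg.norm(p-q)
def proj(n,p):
    K,V=cal(n); c=V[:3,:3]@p+V[:3,3]; u=K@np.array([c[0],-c[1],-c[2]]); return u[:2]/u[2]
def big(m,near=None):
    cs=cv2.findContours(m.astype(np.uint8)*255,cv2.RETR_EXTERNAL,cv2.CHAIN_APPROX_NONE)[0]
    return sorted(cs,key=cv2.contourArea)[::-1]
E
python3 - <<'E'
from h import *
P={n:cv2.imread(f"pics/{n}0.png") for n in("top","scene")}
a=cv2.resize(P["top"][120:300,220:460],None,fx=3.3,fy=3.3,interpolation=cv2.INTER_CUBIC)
cv2.imwrite("pics/croptop.png",a)
b=cv2.resize(P["scene"][150:300,200:400],None,fx=4,fy=4,interpolation=cv2.INTER_CUBIC)
cv2.imwrite("pics/cropscene.png",b)
for n in P:
    h=cv2.cvtColor(P[n],cv2.COLOR_BGR2HSV); 
    for (u,v) in {"top":[(367,191),(253,195),(356,241),(347,241),(305,125)],"scene":[(283,228),(267,210),(265,203),(285,262),(365,182)]}[n]: print(n,u,v,h[v,u])
    H,S,V=cv2.split(h)
    for nm,m in (("wood",(H>14)&(H<30)&(S>60)&(V>165)),("amber",(H<14)&(S>90)&(V<200))):
        x0,y0,x1,y1=(220,110,420,260) if n=="top" else (205,150,400,290)
        M=np.zeros_like(m); M[y0:y1,x0:x1]=m[y0:y1,x0:x1]
        for c in big(M)[:3]:
            if cv2.contourArea(c)<60: continue
            print(n,nm,cv2.contourArea(c),cv2.boundingRect(c),cv2.approxPolyDP(c,3,True)[:,0].tolist(), cv2.fitEllipse(c) if nm=="amber" else cv2.minAreaRect(c))
E
```

```text
top 367 191 [ 20 105 168]
top 253 195 [ 20 105 170]
top 356 241 [ 15 144 135]
top 347 241 [ 15 144 136]
top 305 125 [ 18 118 171]
top wood 2340.5 (340, 165, 54, 52) [[344, 165], [340, 212], [391, 216], [393, 170]] ((367.0176086425781, 190.77059936523438), (51.69343948364258, 48.165409088134766), 4.39870548248291)
top wood 579.0 (232, 174, 27, 41) [[239, 174], [232, 211], [236, 211], [243, 179], [239, 212], [253, 214], [258, 177]] ((245.3843994140625, 193.25143432617188), (21.364036560058594, 39.154727935791016), 8.746162414550781)
top wood 421.0 (255, 176, 18, 41) [[262, 176], [255, 214], [266, 216], [272, 179]] ((263.5, 196.0), (12.165523529052734, 39.291351318359375), 9.462322235107422)
scene 283 228 [ 20 111 209]
scene 267 210 [ 16 242 134]
scene 265 203 [ 16 202  86]
scene 285 262 [ 20 109 105]
scene 365 182 [ 21 109 222]
scene wood 1961.0 (248, 205, 71, 53) [[292, 205], [248, 223], [271, 257], [318, 235]] ((282.800048828125, 229.1000213623047), (42.0380744934082, 57.6905517578125), 63.43495178222656)
scene wood 701.0 (342, 170, 45, 31) [[342, 179], [361, 199], [370, 199], [369, 196], [386, 190], [367, 170]] ((364.7500305175781, 184.75001525878906), (40.30508804321289, 25.45584487915039), 45.0)
scene wood 573.5 (351, 230, 32, 24) [[352, 235], [351, 244], [360, 252], [373, 253], [382, 245], [373, 231], [360, 230]] ((366.5, 241.5), (23.0, 31.0), 90.0)
```

View pics/croptop.png

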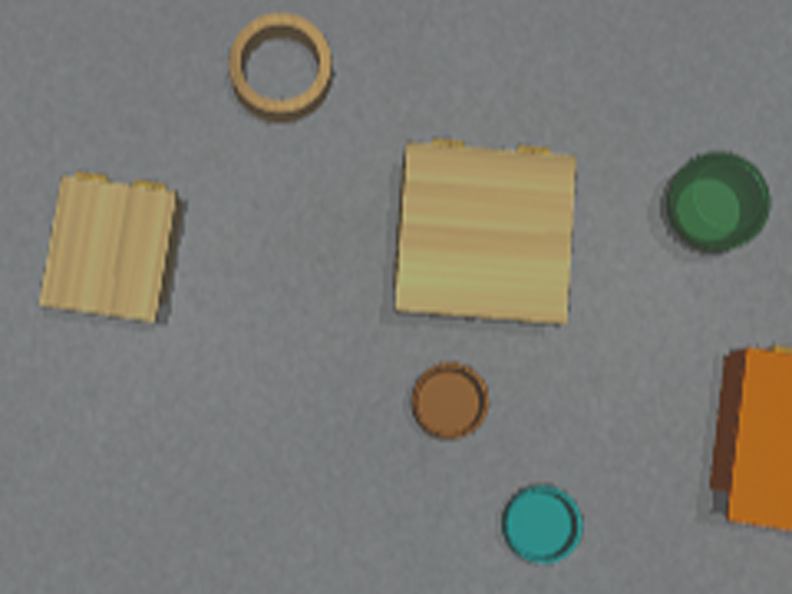

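View pics/cropscene.png

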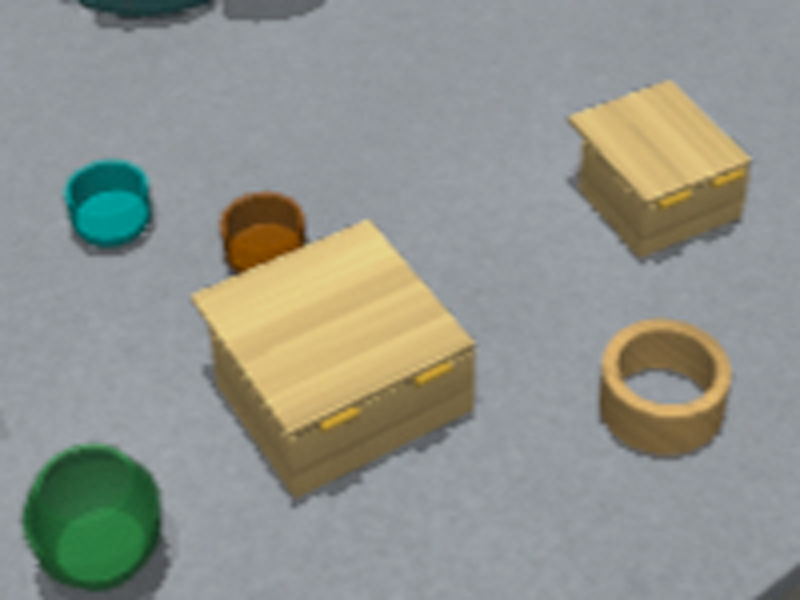

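Crop 1 confirms the amber bowl at top (356,241), just in front of the larger plywood lid. The lid's corners in that view are FL(340,214), FR(392,218), BR(394,167) and BL(343,163). Crop 2 shows the same pair in the scene view, with the bowl rim around (266,204). Next I triangulate.

Run:
```python
from h import *
np.set_printoptions(precision=4,suppress=True)
T=dict(FL=(339.7,214.2),FR=(392.1,218.2),BR=(394.5,167.3),BL=(343,163.3),bowlrim=(356.4,241.2))
S=dict(FL=(292.5,205.3),FR=(248.2,224.5),BR=(273,258.2),BL=(318.7,236.2),bowlrim=(266,203.7))
C={}
for k in T:
    p,e=tri(T[k],S[k]); z=.045 if k=="bowlrim" else .078; C[k]=onz("top",T[k],z); print(k,p,e,"top@z",C[k],"scene@z",onz("scene",S[k],z))
ex=(C["BL"]+C["BR"]-C["FL"]-C["FR"])/2; ey=(C["FL"]+C["BL"]-C["FR"]-C["BR"])/2
print(np.linalg.norm(ex),np.linalg.norm(ey),np.degrees(np.arctan2(ex[1],ex[0])),np.degrees(np.arctan2(-ey[0],ey[1])))
# small lid, others
for k,uv,z in (("tall",(165,168),.16),("sFL",(232,212),.068),("sFR",(267,217),.068),("sBR",(273,178),.068),("turq",(384,278.5),.045),("round",(437,181),.09)): print(k,onz("top",uv,z))
P=cv2.imread("pics/top0.png");H,Sa,V=cv2.split(cv2.cvtColor(P,cv2.COLOR_BGR2HSV))
m=(H<20)&(Sa>80);M=np.zeros_like(m);M[222:262,335:375]=m[222:262,335:375]
c=big(M)[0];print(cv2.minEnclosingCircle(c),cv2.boundingRect(c))
s=robot.sense();R=cv2.Rodrigues(s["orientation"])[0];print(R)
```

```text
FL [ 0.5336 -0.1048  0.0754] 0.005261824077455682 top@z [ 0.5318 -0.1069  0.078 ] scene@z [ 0.5372 -0.1042  0.078 ]
FR [ 0.5174 -0.2636  0.0758] 0.0061168537883196225 top@z [ 0.5156 -0.2659  0.078 ] scene@z [ 0.521 -0.262  0.078]
BR [ 0.6755 -0.279   0.0776] 0.005709090803710129 top@z [ 0.6739 -0.2814  0.078 ] scene@z [ 0.6773 -0.2768  0.078 ]
BL [ 0.6917 -0.1215  0.0756] 0.0023225884076624164 top@z [ 0.6904 -0.1223  0.078 ] scene@z [ 0.6938 -0.1219  0.078 ]
bowlrim [ 0.4516 -0.1551  0.0508] 0.004473364825015022 top@z [ 0.4508 -0.1575  0.045 ] scene@z [ 0.4475 -0.1502  0.045 ]
0.15920727449842922 0.1599047235860036 -5.568842622999767 -5.8792987845843445
tall [0.669  0.4002 0.16  ]
sFL [0.5481 0.222  0.068 ]
sFR [0.53   0.1151 0.068 ]
sBR [0.6513 0.0956 0.068 ]
turq [ 0.3351 -0.2374  0.045 ]
round [ 0.6251 -0.4072  0.09  ]
((356.13726806640625, 240.93136596679688), 11.55235481262207) (345, 230, 23, 23)
[[-0.9184  0.3957 -0.0009]
 [ 0.3957  0.9184 -0.0018]
 [ 0.0001 -0.002  -1.    ]]
```

```bash
cat >> h.py <<'E'
L=np.array([.525,-.185,.07]); a=np.radians(-5.7)
EX=np.array([np.cos(a),np.sin(a),0]); EY=np.array([-np.sin(a),np.cos(a),0]); EZ=np.array([0,0,1.])
def bx(x,y,z): return np.r_[(L+x*EX+y*EY)[:2],z]     # lip coords, absolute z
def inbox(p): d=p-L; return np.array([d@EX,d@EY,p[2]])
def Rdown(phi): # tool z pitched phi deg below horizontal along EX, tool x ~ finger upper side
    f=np.radians(phi); z=np.cos(f)*EX-np.sin(f)*EZ; return z
def rows(p,R,start=None):
    s=robot.sense() if start is None else start
    p0=s["eef_pos"];R0=cv2.Rodrigues(s["orientation"])[0]
    sh=R0.T@(p-p0)/.5; t=cv2.Rodrigues(R0.T@R)[0][:,0]/np.radians(120)
    return np.round(np.r_[sh,t],3).tolist()
Rbowl=np.c_[EY,EX,-EZ]
E
python3 -c "
from h import *
print(rows(np.array([.5,.2,.26]),Rbowl)); print(rows(bx(-.077,-.06,.26),Rbowl)); print(rows(bx(-.077,-.06,.12),Rbowl))"
```

```text
[-0.76, -0.586, -0.059, -0.001, 0.001, 0.603]
[-1.0, -1.434, -0.058, -0.001, 0.001, 0.603]
[-1.0, -1.434, 0.222, -0.001, 0.001, 0.603]
```

```bash
python3 -m creep '[[[-0.09,-0.07,-0.06,0,0,0.08],[-0.19,-0.15,-0.06,0,0,0.16],[-0.28,-0.22,-0.06,0,0,0.24],[-0.38,-0.29,-0.06,0,0,0.32],[-0.48,-0.37,-0.06,0,0,0.4],[-0.58,-0.44,-0.06,0,0,0.48],[-0.67,-0.52,-0.06,0,0,0.55],[-0.76,-0.586,-0.06,0,0,0.603]]]' 0.1
python3 -m creep '[[[0,0,0,0,0,0],[0,0,0,0,0,0]]]'
python3 -c "
from h import *
print(rows(bx(-.077,-.06,.26),Rbowl)); print(rows(bx(-.077,-.06,.12),Rbowl),robot.sense()['eef_pos'])"
```

```text
clock: 1.1
eef_pos: [0.5004, 0.1983, 0.2606]
orientation: [-2.333, -2.104, 0.001]
force: [-0.9, 0.2, -0.9]
grip_width: 0.0483
grasp_force: 0.0
clock: 1.35
eef_pos: [0.4997, 0.2006, 0.2604]
orientation: [-2.328, -2.108, 0.001]
force: [-0.3, 1.2, -0.1]
grip_width: 0.0483
grasp_force: 0.0
[-0.882, -0.027, 0.001, -0.001, -0.0, 0.0]
[-0.882, -0.027, 0.281, -0.001, -0.0, 0.0] [0.49971653 0.2005558  0.2604493 ]
```

```bash
python3 -m creep '[[[-0.12,-0.004,0,0,0,0],[-0.24,-0.008,0,0,0,0],[-0.36,-0.012,0,0,0,0],[-0.48,-0.016,0,0,0,0],[-0.6,-0.02,0,0,0,0],[-0.72,-0.023,0,0,0,0],[-0.82,-0.026,0,0,0,0],[-0.882,-0.027,0,0,0,0]]]'
python3 -m creep '[[[0,0,0.1,0,0,0],[0,0,0.2,0,0,0],[0,0,0.28,0,0,0],[0,0,0.28,0,0,0]]]'
python3 -c "
from h import *
s=robot.sense()['eef_pos'];print(rows(bx(-.077,-.06,.046),Rbowl),s,inbox(s))
im=optics.camera('scene');cv2.imwrite('pics/s1.png',cv2.resize(im[100:300,150:400,::-1],None,fx=3,fy=3))"
```

```text
clock: 2.35
eef_pos: [0.4433, -0.2374, 0.2608]
orientation: [-2.327, -2.111, -0.0]
force: [-0.1, -0.4, 0.0]
grip_width: 0.0481
grasp_force: 0.0
clock: 2.85
eef_pos: [0.4408, -0.2337, 0.1173]
orientation: [-2.319, -2.107, 0.003]
force: [-0.8, 0.2, 0.5]
grip_width: 0.0488
grasp_force: 0.0
[-0.007, 0.005, 0.143, -0.004, -0.002, 0.002] [ 0.44082402 -0.23372773  0.11731271] [-0.07892015 -0.05684713  0.11731271]
```

View pics/s1.png

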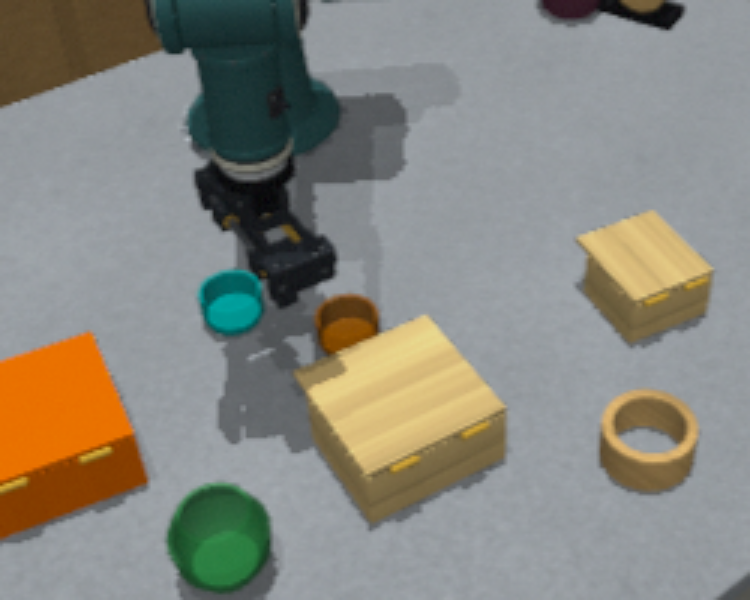

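The picture shows the gripper, at crop (290,270), above the spot between the turquoise bowl (232,300) and the amber bowl (348,322). Both are clear, so I descend and push.

```bash
python3 -m creep '[[[0,0.002,0.06,0,0,0],[-0.004,0.004,0.11,0,0,0],[-0.005,0.004,0.14,0,0,0],[-0.005,0.004,0.14,0,0,0],[-0.005,0.004,0.14,0,0,0]]]'
python3 -c "
from h import *
s=robot.sense()['eef_pos'];print(rows(bx(-.077,.125,.046),Rbowl),s,inbox(s))"
```

```text
clock: 3.52
eef_pos: [0.4461, -0.2402, 0.0524]
orientation: [2.327, 2.108, 0.001]
force: [0.2, 0.4, -0.3]
grip_width: 0.0483
grasp_force: 0.0
[0.375, -0.008, 0.012, 0.001, 0.0, 0.0] [ 0.4460764  -0.24017035  0.05236812] [-0.07305386 -0.06273623  0.05236812]
```

```bash
python3 -m creep '[[[0.02,-0.004,0.01,0,0,0],[0.05,-0.006,0.01,0,0,0],[0.07,-0.008,0.01,0,0,0],[0.09,-0.008,0.01,0,0,0],[0.11,-0.008,0.01,0,0,0],[0.13,-0.008,0.01,0,0,0],[0.15,-0.008,0.01,0,0,0],[0.17,-0.008,0.01,0,0,0]]]'
python3 -c "
from h import *
s=robot.sense()['eef_pos'];print(rows(bx(-.077,.125,.046),Rbowl),inbox(s))
im=optics.camera('top');cv2.imwrite('pics/t1.png',cv2.resize(im[120:300,220:460,::-1],None,fx=3,fy=3))"
```

```text
clock: 4.53
eef_pos: [0.4494, -0.1541, 0.0459]
orientation: [2.329, 2.109, 0.0]
force: [0.8, -0.3, -0.3]
grip_width: 0.0487
grasp_force: 0.0
[0.204, 0.003, -0.0, 0.0, 0.0, 0.0] [-0.07829327  0.02320628  0.04593084]
```

View pics/t1.png

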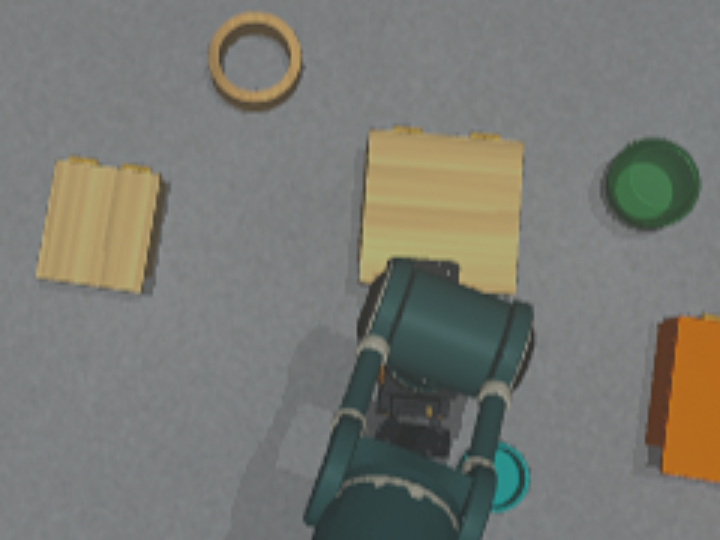

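The bowl is hidden under the wrist here, around crop (410,340). Forces are normal, so I continue pushing.

```bash
python3 -m creep '[[[0.03,0,0,0,0,0],[0.06,0,0,0,0,0],[0.09,0,0,0,0,0],[0.12,0,0,0,0,0],[0.15,0.003,0,0,0,0],[0.18,0.003,0,0,0,0],[0.2,0.003,0,0,0,0],[0.21,0.003,0,0,0,0]]]'
python3 -m creep '[[[-0.03,0,0,0,0,0],[-0.08,0,0,0,0,0],[-0.12,0,-0.05,0,0,0],[-0.14,0,-0.15,0,0,0],[-0.2,0,-0.25,0,0,0],[-0.25,-0.1,-0.3,0,0,0],[-0.25,-0.12,-0.3,0,0,0]]]' -1
python3 - <<'E'
from h import *
np.set_printoptions(precision=4,suppress=True)
s=robot.sense()['eef_pos'];print(inbox(s))
for n,b in(("top",(260,200,380,270)),("scene",(250,150,340,260))):
    im=optics.camera(n)[:,:,::-1]
    H,S,V=cv2.split(cv2.cvtColor(im.copy(),cv2.COLOR_BGR2HSV))
    m=(H<20)&(S>125);M=np.zeros_like(m);x0,y0,x1,y1=b;M[y0:y1,x0:x1]=m[y0:y1,x0:x1]
    c=big(M)[0];cc=cv2.minEnclosingCircle(c);print(n,cc,cv2.boundingRect(c),inbox(onz(n,cc[0],.03)))
    cv2.imwrite(f'pics/{n}2.png',cv2.resize(im[120:300,220:460],None,fx=3,fy=3) if n=="top" else im)
E
```

```text
clock: 5.58
eef_pos: [0.4612, -0.0497, 0.0459]
orientation: [-2.328, -2.11, 0.0]
force: [0.2, 0.5, 0.7]
grip_width: 0.0481
grasp_force: 0.0
clock: 6.45
eef_pos: [0.3883, -0.1715, 0.1984]
orientation: [2.329, 2.101, 0.001]
force: [0.6, -0.3, -1.0]
grip_width: 0.0004
grasp_force: 0.0
[-0.1373 -0.0002  0.1984]
top ((354.5, 240.5), 11.068072319030762) (345, 230, 15, 22) [-0.0736  0.0248  0.03  ]
scene ((265.0, 208.0), 10.816754341125488) (255, 198, 21, 20) [-0.0781  0.0206  0.03  ]
```

View pics/scene2.png

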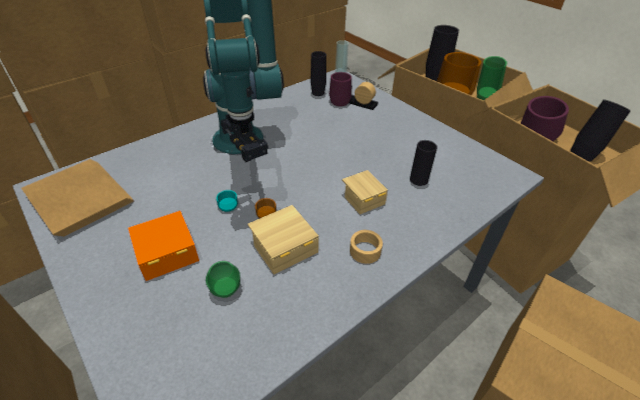

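The bowl is still at scene (265,208): it did not move, and the push force was about zero. So the fingers missed it. I'll check where the tool really is by projecting it into the pictures.

Run:
```python
from h import *
np.set_printoptions(precision=1,suppress=True)
s=robot.sense();p=s["eef_pos"];R=cv2.Rodrigues(s["orientation"])[0];print(s["joints"].round(3))
im={n:cv2.imread(f"pics/{n}2.png") for n in("scene",)}
im["top"]=optics.camera("top")[:,:,::-1].copy()
for n in im:
    for d in (-.06,0,.022):
        u=proj(n,p+R[:,2]*d); print(n,d,u); cv2.circle(im[n],(int(u[0]*1),int(u[1])),1,(0,0,255),-1)
print(proj("scene",np.r_[p[:2],0]), "s1 tip",proj("scene",np.array([.4408,-.2337,.095])))
a=cv2.resize(im["scene"][80:230,180:310],None,fx=4,fy=4,interpolation=cv2.INTER_CUBIC)[:600,:400]
b=cv2.resize(im["top"][180:330,290:390],None,fx=4,fy=4,interpolation=cv2.INTER_CUBIC)
cv2.imwrite("pics/chk.png",np.hstack([a,b]))
```

```text
[-0.5 -0.2  2.2  0.   1.2 -0.4]
scene -0.06 [244.9 146.6]
scene 0 [246.9 162. ]
scene 0.022 [247.7 167.4]
top -0.06 [368.8 259.3]
top 0 [366.3 260. ]
top 0.022 [365.5 260.3]
[252.9 206.1] s1 tip [241.9 202.5]
```

View pics/chk.png

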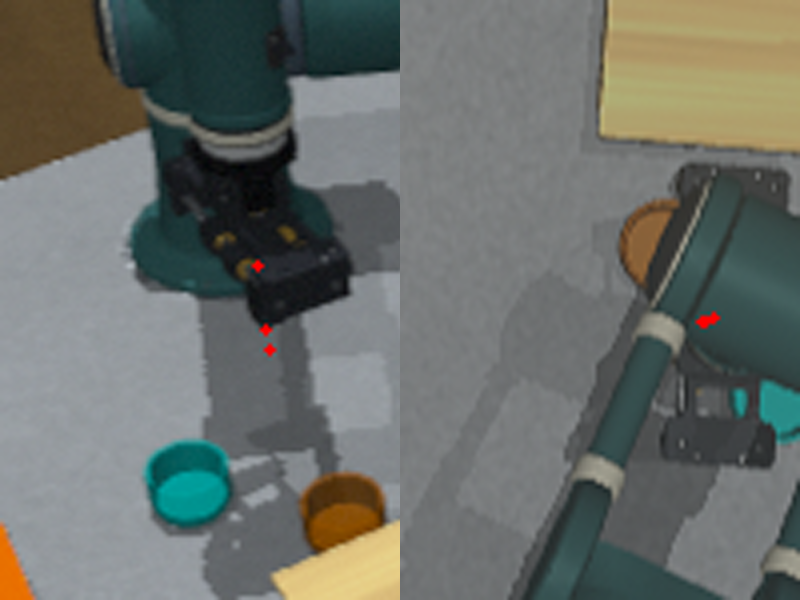

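Run:
```python
from h import *
np.set_printoptions(precision=0,suppress=True)
s=robot.sense();p=s["eef_pos"];R=cv2.Rodrigues(s["orientation"])[0];print(p.round(4),s["grip_width"])
for n,o,k in(("scene",(180,80),0),("top",(290,180),400)):
  for sy in(-1,1):
    for sx in(-1,1):
        u=proj(n,p+R@np.array([sx*.0375,sy*.0935,-.042])); print(n,"y",sy,"x",sx,(u-o)*4+[k,0])
  for z in (.003-.045,.003,.022): print(n,"closed tip +-",z,(proj(n,p+R@np.array([0,.0175,z]))-o)*4+[k,0],(proj(n,p+R@np.array([0,-.0175,z]))-o)*4+[k,0])
```

```text
[ 0. -0.  0.] 0.000290251987849512
scene y -1 x -1 [169. 242.]
scene y -1 x 1 [254. 214.]
scene y 1 x -1 [273. 367.]
scene y 1 x 1 [363. 333.]
scene closed tip +- -0.041999999999999996 [273. 298.] [253. 275.]
scene closed tip +- 0.003 [279. 343.] [259. 320.]
scene closed tip +- 0.022 [281. 362.] [262. 339.]
top y -1 x -1 [760. 464.]
top y -1 x 1 [646. 456.]
top y 1 x -1 [775. 182.]
top y 1 x 1 [664. 174.]
top closed tip +- -0.041999999999999996 [713. 291.] [710. 344.]
top closed tip +- 0.003 [706. 294.] [703. 345.]
top closed tip +- 0.022 [703. 295.] [700. 346.]
```

Projected against the picture, the gripper body appears about 45 mm higher than the reported TCP implies. The fingers would then have passed over the bowl. I'll turn the gripper broadside to the scene camera and measure the fingertips directly.

```bash
python3 -m creep '[[[0,0,0,0,0,-0.08],[0,0,0,0,0,-0.16],[0,0,0,0,0,-0.24],[0,0,0,0,0,-0.32],[0,0,0,0,0,-0.4],[0,0,0,0,0,-0.46],[0,0,0,0,0,-0.46],[0,0,0,0,0,-0.46]]]' 1
python3 - <<'E'
from h import *
np.set_printoptions(precision=1,suppress=True)
s=robot.sense();p=s["eef_pos"];R=cv2.Rodrigues(s["orientation"])[0];print(p.round(4),s["grip_width"]);print(R.round(2))
im={n:optics.camera(n)[:,:,::-1].copy() for n in("scene","top")}
for n in im:
    for y in(-.044,.044,-.0615,.0615): print(n,"tip y",y,proj(n,p+R@np.array([0,y,.022])))
    for sy in(-1,1): print(n,"body end",proj(n,p+R@np.array([0,sy*.0935,-.042])))
a=cv2.resize(im["scene"][100:200,200:300],None,fx=4,fy=4,interpolation=cv2.INTER_CUBIC)
b=cv2.resize(im["top"][200:300,320:420],None,fx=4,fy=4,interpolation=cv2.INTER_CUBIC)
cv2.imwrite("pics/chk2.png",np.hstack([a,b]))
E
```

```text
clock: 7.6
eef_pos: [0.3892, -0.1685, 0.195]
orientation: [-1.088, -2.946, -0.0]
force: [-0.3, 0.1, 0.5]
grip_width: 0.0784
grasp_force: 0.0
[ 0.4 -0.2  0.2] 0.07837936222270142
[[-0.8  0.7 -0. ]
 [ 0.7  0.8  0. ]
 [ 0.  -0.  -1. ]]
scene tip y -0.044 [234.5 167.3]
scene tip y 0.044 [261.8 168. ]
scene tip y -0.0615 [229.1 167.1]
scene tip y 0.0615 [267.3 168.2]
scene body end [216.  150.8]
scene body end [276.1 152.4]
top tip y -0.044 [377.5 269.9]
top tip y 0.044 [352.7 249.9]
top tip y -0.0615 [382.4 273.9]
top tip y 0.0615 [347.9 246. ]
top body end [395.4 281.5]
top body end [340.1 236.9]
```

View pics/chk2.png

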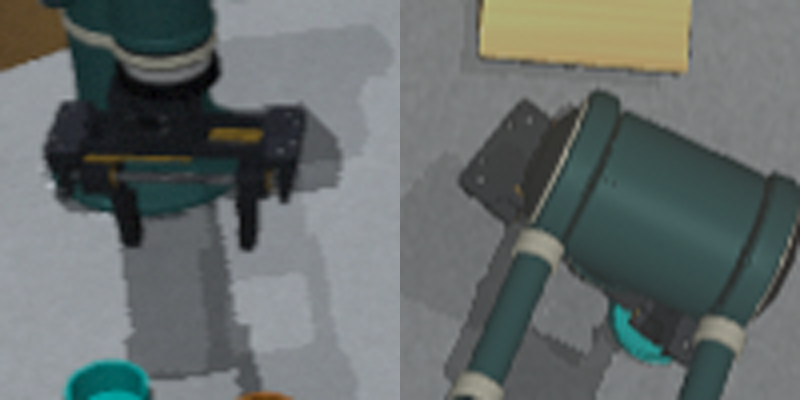

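The fingertips show at scene (232,161) and (262,162), 6 px above the predicted (232,167) and (264,168). So the tool really rides about 23 mm higher than reported, and the tips were at roughly 48 mm, just over the 45 mm bowl. I'll correct for that and repeat the push lower.

```bash
python3 -c "
from h import *
print(rows(bx(-.077,-.06,.19),Rbowl),rows(bx(-.077,-.06,.07),Rbowl))"
```

```text
[-0.17, -0.035, 0.011, -0.0, -0.0, 0.46] [-0.17, -0.035, 0.251, -0.0, -0.0, 0.46]
```

```bash
python3 -m creep '[[[-0.04,-0.01,0,0,0,0.08],[-0.09,-0.02,0,0,0,0.16],[-0.13,-0.03,0.01,0,0,0.24],[-0.17,-0.035,0.01,0,0,0.32],[-0.17,-0.035,0.05,0,0,0.4],[-0.17,-0.035,0.13,0,0,0.46],[-0.17,-0.035,0.22,0,0,0.46],[-0.17,-0.035,0.251,0,0,0.46]]]' 0.1
python3 -m creep '[[[0,0,0,0,0,0],[0,0,0,0,0,0]]]'
python3 -c "
from h import *
print(rows(bx(-.077,-.06,.02),Rbowl),inbox(robot.sense()['eef_pos']))"
```

```text
clock: 8.7
eef_pos: [0.4404, -0.2361, 0.0676]
orientation: [-2.325, -2.105, 0.002]
force: [-0.3, -0.2, -0.6]
grip_width: 0.0487
grasp_force: 0.0
clock: 8.95
eef_pos: [0.4439, -0.2382, 0.0722]
orientation: [2.326, 2.107, 0.001]
force: [0.1, 0.1, -0.7]
grip_width: 0.0488
grasp_force: 0.0
[0.002, -0.003, 0.104, 0.001, 0.001, 0.0] [-0.0754626  -0.0610021   0.07217681]
```

```bash
python3 -m creep '[[[0,-0.003,0.05,0,0,0],[0,-0.003,0.07,0,0,0],[0,-0.003,0.08,0,0,0],[0,-0.003,0.09,0,0,0],[0,-0.003,0.1,0,0,0],[0,-0.003,0.1,0,0,0]]]'
python3 -m creep '[[[0.02,0,0,0,0,0],[0.04,0,0,0,0,0],[0.06,0,0,0,0,0],[0.08,0,0,0,0,0],[0.1,0,0,0,0,0],[0.12,0,0,0,0,0],[0.14,0,0,0,0,0],[0.16,0,0,0,0,0]]]'
python3 -c "
from h import *
print(rows(bx(-.077,.125,.02),Rbowl),inbox(robot.sense()['eef_pos']))"
```

```text
clock: 9.7
eef_pos: [0.4408, -0.2371, 0.0202]
orientation: [-2.328, -2.109, 0.0]
force: [0.3, 0.4, 0.9]
grip_width: 0.0486
grasp_force: 0.0
clock: 10.7
eef_pos: [0.449, -0.1571, 0.0205]
orientation: [2.328, 2.109, -0.0]
force: [-0.6, -1.5, 0.6]
grip_width: 0.0483
grasp_force: 0.9
[0.21, 0.003, 0.001, 0.0, 0.0, 0.0] [-0.07840528  0.02019763  0.02050023]
```

Now there is contact (force −1.5 N along y). I continue.

```bash
python3 -m creep '[[[0.03,0,0,0,0,0],[0.06,0,0,0,0,0],[0.09,0,0,0,0,0],[0.12,0,0,0,0,0],[0.15,0.003,0,0,0,0],[0.18,0.003,0,0,0,0],[0.2,0.003,0,0,0,0],[0.21,0.003,0,0,0,0]]]'
python3 -m creep '[[[-0.03,0,0,0,0,0],[-0.08,0,0,0,0,0],[-0.12,0,-0.05,0,0,0],[-0.14,0,-0.15,0,0,0],[-0.2,0,-0.25,0,0,0],[-0.25,-0.1,-0.35,0,0,0],[-0.25,-0.12,-0.35,0,0,0]]]' -1
cat > look.py <<'E'
from h import *
np.set_printoptions(precision=4,suppress=True)
s=robot.sense()['eef_pos'];print(inbox(s))
for n,b in(("top",(260,200,380,270)),("scene",(250,150,340,260))):
    im=optics.camera(n)[:,:,::-1]
    H,S,V=cv2.split(cv2.cvtColor(im.copy(),cv2.COLOR_BGR2HSV))
    m=(H<20)&(S>125);M=np.zeros_like(m);x0,y0,x1,y1=b;M[y0:y1,x0:x1]=m[y0:y1,x0:x1]
    c=big(M)[0];cc=cv2.minEnclosingCircle(c);print(n,cc,cv2.boundingRect(c),inbox(onz(n,cc[0],.045 if n=="top" else .025)))
    cv2.imwrite(f'pics/{n}3.png',im)
E
python3 look.py
```

```text
clock: 11.7
eef_pos: [0.4607, -0.0526, 0.0204]
orientation: [-2.328, -2.11, 0.0]
force: [-1.1, -1.7, 1.2]
grip_width: 0.0483
grasp_force: 1.2
clock: 12.58
eef_pos: [0.3886, -0.1743, 0.1988]
orientation: [2.328, 2.102, 0.003]
force: [0.1, 0.5, -0.3]
grip_width: 0.0003
grasp_force: 0.0
[-0.1368 -0.0029  0.1988]
top ((311.1498107910156, 237.90794372558594), 11.274266242980957) (300, 227, 23, 23) [-0.0768  0.1601  0.045 ]
scene ((300.1294860839844, 193.79856872558594), 10.597713470458984) (291, 184, 20, 21) [-0.0795  0.1611  0.025 ]
```

The bowl now sits at lateral +0.160 (near edge +0.124, past the box end at +0.08) and is upright. For the lid, I raise the gripper and turn it so the closed fingers point forward and down.

```bash
cat >> h.py <<'E'
def Rphi(phi,head=-17.4):
    h=np.radians(head);f=np.radians(phi); r=np.array([np.cos(h),np.sin(h),0]); l=np.array([-r[1],r[0],0])
    z=np.cos(f)*r-np.sin(f)*EZ; return np.c_[np.cross(l,z),l,z]
BIAS=np.array([0,0,.023])
def tcp(tip,R): return tip-R[:,2]*.022-BIAS
E
python3 -c "
from h import *
R=Rphi(90);print(rows(tcp(bx(-.10,.02,.20),R),R))
R=Rphi(50);print(rows(tcp(bx(-.06,.02,.12),R),R)); print(robot.sense()['joints'])"
```

```text
[0.044, 0.075, -0.004, 0.001, 0.001, -0.654]
[0.05, 0.127, 0.166, -0.227, -0.278, -0.625]
[-4.78715066e-01 -2.03519265e-01  2.14869502e+00 -8.07355404e-05
  1.19370257e+00 -3.76788550e-01]
```

```bash
python3 -m creep '[[[0.02,0.02,-0.02,0,0,-0.085],[0.044,0.05,-0.02,0,0,-0.17],[0.044,0.075,-0.02,0,0,-0.255],[0.044,0.075,-0.02,0,0,-0.34],[0.044,0.075,-0.02,0,0,-0.425],[0.044,0.075,-0.02,0,0,-0.51],[0.044,0.075,-0.02,0,0,-0.595],[0.044,0.075,-0.02,0,0,-0.654]]]'
python3 -c "
from h import *
R=Rphi(50)
for z in(.2,.12):print(rows(tcp(bx(-.06,.02,z),R),R)); 
print(robot.sense()['joints'])"
```

```text
clock: 13.68
eef_pos: [0.4281, -0.1534, 0.2039]
orientation: [-0.462, -3.105, -0.002]
force: [0.2, -0.2, -0.6]
grip_width: 0.0006
grasp_force: 0.0
[-0.05, 0.012, 0.02, 0.002, -0.334, 0.004]
[-0.051, 0.012, 0.18, 0.002, -0.334, 0.004]
[-3.99295594e-01 -1.41670018e-01  2.08376975e+00  4.73902884e-04
  1.20175823e+00 -1.67462267e+00]
```

```bash
python3 -m creep '[[[0.02,0.012,0,0,-0.08,0],[0,0.012,0.02,0,-0.16,0],[-0.03,0.012,0.02,0,-0.24,0],[-0.05,0.012,0.02,0,-0.334,0],[-0.05,0.012,0.08,0,-0.334,0],[-0.05,0.012,0.13,0,-0.334,0],[-0.05,0.012,0.18,0,-0.334,0],[-0.05,0.012,0.18,0,-0.334,0]]]'
python3 - <<'E'
from h import *
np.set_printoptions(precision=2,suppress=True)
s=robot.sense();p=s["eef_pos"];R=cv2.Rodrigues(s["orientation"])[0];print(p,s["joints"],R[:,2],inbox(p+R[:,2]*.022+BIAS))
A=p+R[:,2]*.022+BIAS; B=p+R[:,2]*(.022-.023)
out=[]
for n,(x0,y0) in(("scene",(205,130)),("top",(300,170))):
    im=optics.camera(n)[:,:,::-1].copy(); c=cv2.resize(im[y0:y0+100,x0:x0+100],None,fx=4,fy=4,interpolation=cv2.INTER_CUBIC)
    for q,col in((A,(0,0,255)),(B,(0,255,0)),(p+R[:,2]*.022,(255,0,0))):
        u=proj(n,q); print(n,u); cv2.circle(c,tuple(int(v) for v in (u-[x0,y0]+.5)*4),2,col,-1)
    out.append(c); cv2.imwrite(f"pics/{n}4.png",im)
cv2.imwrite("pics/chk3.png",np.hstack(out))
E
```

```text
clock: 14.68
eef_pos: [0.4665, -0.1599, 0.12]
orientation: [0.369, 2.438, -0.128]
force: [-0.1, 1.4, -0.3]
grip_width: 0.0005
grasp_force: 0.0
[ 0.47 -0.16  0.12] [-0.45 -0.36  2.57  0.36  0.27 -2.03] [ 0.6  -0.18 -0.78] [-0.05  0.02  0.13]
scene [266.15 192.73]
scene [264.97 191.08]
scene [266.68 198.01]
top [360.58 229.26]
top [359.16 234.16]
top [359.85 230.01]
```

View pics/chk3.png

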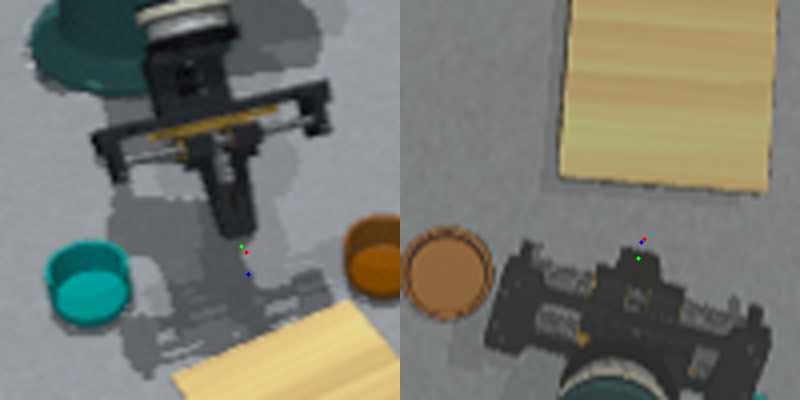

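The last picture shows the closed fingertips at scene (264,189) and top (360,232). The lid lip is clear ahead at top y≈215. I triangulate the tip to pin down the tool offset.

Run:
```python
from h import *
np.set_printoptions(precision=4,suppress=True)
s=robot.sense();p=s["eef_pos"];R=cv2.Rodrigues(s["orientation"])[0]
for sc in((264.3,189.5),(264.3,190.0)):
  t,e=tri((360,232),sc); print(t,e,"lip coords",inbox(t),"minus tcp, tool axes",R.T@(t-p),"world",t-p-R[:,2]*.022)
```

```text
[ 0.4704 -0.1625  0.1325] 0.002814122512025988 lip coords [-0.0565  0.017   0.1325] minus tcp, tool axes [-0.0098 -0.0013 -0.0057] world [-0.0098  0.0017  0.0277]
[ 0.4706 -0.1627  0.1306] 0.0029008316638280576 lip coords [-0.0564  0.0168  0.1306] minus tcp, tool axes [-0.0087 -0.0015 -0.0041] world [-0.0097  0.0014  0.0258]
```

Run:
```python
from h import *
np.set_printoptions(precision=4,suppress=True)
s=robot.sense();p=s["eef_pos"];R=cv2.Rodrigues(s["orientation"])[0]
f=lambda n,x,y:(x/4+205,y/4+130) if n else ((x-400)/4+300,y/4+170)
for T in((527,240),(490,345)):
  for S in ((330,82),(328,132),(305,120)):
    t,e=tri(f(0,*T),f(1,*S)); print(T,S,e,R.T@(t-p))
for T in((758,300),(768,370)):
  for S in ((95,135),(120,182)):
    t,e=tri(f(0,*T),f(1,*S)); print(T,S,e,R.T@(t-p))
```

```text
(527, 240) (330, 82) 0.007063775832238028 [-0.0597  0.085  -0.1094]
(527, 240) (328, 132) 0.00255761587264083 [-0.0341  0.0825 -0.0717]
(527, 240) (305, 120) 0.014717153445589819 [-0.0393  0.0742 -0.0836]
(490, 345) (330, 82) 0.023540353603380738 [ 0.0264  0.0977 -0.1131]
(490, 345) (328, 132) 0.019355066174391346 [ 0.0572  0.0955 -0.0729]
(490, 345) (305, 120) 0.000681149638299151 [ 0.0511  0.0866 -0.0854]
(758, 300) (95, 135) 0.018322961928432323 [-0.0583 -0.0864 -0.1067]
(758, 300) (120, 182) 0.0008706432701093632 [-0.0365 -0.0834 -0.0703]
(768, 370) (95, 135) 0.008222253092348013 [-0.0119 -0.095  -0.1108]
(768, 370) (120, 182) 0.027230793589146537 [ 0.0116 -0.0922 -0.0736]
```

The body corners also triangulate consistently at 67 mm behind the tips, as designed. So the reported TCP is about 25 mm ahead of the true one along the tool axis, and the tips' upper edge is at tool (−9, 0, −4) mm. I plan the lid path for that edge.

```bash
cat >> h.py <<'E'
TIP=np.array([-.009,0,-.004])
def lidC(th,s=.02,phi=50):
    t=np.radians(th);f=np.radians(max(th,phi)); return .16-.16*np.cos(t)+s*np.cos(f), .07+.16*np.sin(t)-s*np.sin(f)
def plan(pts,y=.02,phi=50):
    s=robot.sense();R0=cv2.Rodrigues(s["orientation"])[0];p0=s["eef_pos"];print("tip now",inbox(p0+R0@TIP).round(4),s["joints"].round(2),s["force"].round(1))
    R=Rphi(phi)
    for x,z in pts: print(np.round([x,z],3),rows(bx(x,y,z)-R@TIP,R,s))
E
python3 -c "
from h import *
plan([(-.035,.055),(-.03,.047),(.013,.047)])"
```

```text
tip now [-0.0558  0.0182  0.1306] [-0.45 -0.36  2.57  0.36  0.27 -2.03] [-0.4  0.1 -0.6]
[-0.035  0.055] [0.064, 0.012, 0.143, 0.002, -0.007, 0.001]
[-0.03   0.047] [0.067, 0.014, 0.162, 0.002, -0.007, 0.001]
[0.013 0.047] [0.001, 0.031, 0.215, 0.002, -0.007, 0.001]
```

```bash
python3 -m creep '[[[0.02,0.004,0.05,0,0,0],[0.045,0.01,0.1,0,0,0],[0.064,0.012,0.143,0,-0.007,0],[0.067,0.014,0.162,0,-0.007,0],[0.067,0.014,0.162,0,-0.007,0]]]'
python3 -c "
from h import *
plan([(-.03,.047),(.0,.047),(.013,.047),(.013,.055)])"
```

```text
clock: 15.4
eef_pos: [0.4945, -0.1532, 0.0545]
orientation: [0.371, 2.441, -0.149]
force: [0.6, 0.0, 0.4]
grip_width: 0.0006
grasp_force: 0.0
tip now [-0.0291  0.0278  0.0633] [-0.37 -0.13  2.57  0.93  0.04 -2.55] [0.6 0.  0.4]
[-0.03   0.047] [0.019, -0.015, 0.027, -0.006, -0.009, 0.003]
[0.    0.047] [-0.027, -0.003, 0.064, -0.006, -0.009, 0.003]
[0.013 0.047] [-0.046, 0.003, 0.079, -0.006, -0.009, 0.003]
[0.013 0.055] [-0.056, 0.003, 0.067, -0.006, -0.009, 0.003]
```

The arm is near its limits here (j3, j5, j6). I'll steepen the pitch to 58° and align the heading with the arm plane at −20°.

```bash
sed -i 's/head=-17.4/head=-20/' h.py; python3 -c "
from h import *
plan([(-.03,.055),(-.03,.046),(.0,.046),(.012,.046)],phi=58)"
```

```text
tip now [-0.0291  0.0278  0.0633] [-0.37 -0.13  2.57  0.93  0.04 -2.55] [0.6 0.  0.4]
[-0.03   0.055] [0.01, -0.015, 0.012, 0.007, 0.057, 0.02]
[-0.03   0.046] [0.022, -0.014, 0.026, 0.007, 0.057, 0.02]
[0.    0.046] [-0.024, -0.002, 0.062, 0.007, 0.057, 0.02]
[0.012 0.046] [-0.043, 0.003, 0.077, 0.007, 0.057, 0.02]
```

```bash
python3 -m creep '[[[0.003,-0.008,0.004,0.003,0.03,0.01],[0.01,-0.015,0.012,0.007,0.057,0.02],[0.01,-0.015,0.012,0.007,0.057,0.02],[0.01,-0.015,0.012,0.007,0.057,0.02]]]'
python3 -c "
from h import *
plan([(-.03,.046),(.0,.046),(.012,.046)],phi=58)"
```

```text
clock: 15.9
eef_pos: [0.4929, -0.1621, 0.0484]
orientation: [0.451, 2.546, -0.133]
force: [0.6, -0.3, 0.6]
grip_width: 0.0003
grasp_force: 0.0
tip now [-0.0289  0.0183  0.0566] [-0.37 -0.1   2.5   0.05  0.18 -1.64] [ 0.6 -0.3  0.6]
[-0.03   0.046] [0.014, 0.003, 0.016, -0.001, 0.001, -0.0]
[0.    0.046] [-0.035, 0.018, 0.047, -0.001, 0.001, -0.0]
[0.012 0.046] [-0.055, 0.024, 0.06, -0.001, 0.001, -0.0]
```

```bash
python3 -m creep '[[[0.014,0.003,0.016,0,0,0],[-0.005,0.01,0.027,0,0,0],[-0.02,0.014,0.037,0,0,0],[-0.035,0.018,0.047,0,0,0],[-0.045,0.021,0.053,0,0,0],[-0.055,0.024,0.06,0,0,0],[-0.055,0.024,0.06,0,0,0]]]'
python3 -c "
from h import *
plan([(.012,.046)]+[lidC(t,phi=58) for t in(0,3,6,9,12)],phi=58)"
```

```text
clock: 16.77
eef_pos: [0.5325, -0.1629, 0.0349]
orientation: [0.454, 2.549, -0.129]
force: [-0.4, -0.8, 0.0]
grip_width: 0.0004
grasp_force: 0.2
tip now [0.0106 0.0214 0.0431] [-0.34  0.02  2.42 -0.05  0.14 -1.51] [-0.4 -0.8  0. ]
[0.012 0.046] [-0.006, -0.002, -0.003, -0.0, -0.0, -0.002]
[0.011 0.053] [-0.011, -0.003, -0.016, -0.0, -0.0, -0.002]
[0.011 0.061] [-0.02, -0.003, -0.03, -0.0, -0.0, -0.002]
[0.011 0.07 ] [-0.03, -0.002, -0.044, -0.0, -0.0, -0.002]
[0.013 0.078] [-0.041, -0.002, -0.057, -0.0, -0.0, -0.002]
[0.014 0.086] [-0.052, -0.001, -0.069, -0.0, -0.0, -0.002]
```

```bash
python3 -m creep '[[[-0.012,-0.003,-0.002,0,0,0],[-0.018,-0.003,-0.012,0,0,0],[-0.027,-0.003,-0.026,0,0,0],[-0.037,-0.002,-0.04,0,0,0],[-0.048,-0.002,-0.053,0,0,0],[-0.059,-0.001,-0.065,0,0,0],[-0.059,-0.001,-0.065,0,0,0]]]'
cat > look2.py <<'E'
from h import *
# wood mask FL / FR lid corners: track leftmost & topmost wood pixels in scene
im=optics.camera("scene")[:,:,::-1].copy();H,S,V=cv2.split(cv2.cvtColor(im,cv2.COLOR_BGR2HSV))
m=(H>14)&(H<30)&(S>60)&(V>70);M=np.zeros_like(m);M[130:290,235:325]=m[130:290,235:325]
c=big(M)[0];print("wood",cv2.boundingRect(c),cv2.approxPolyDP(c,3,True)[:,0].tolist())
for th in(0,10,20,40,60,80,90,100,112):
    t=np.radians(th); e=[proj("scene",bx(.16-.16*np.cos(t)+.008*np.sin(t),y,.07+.16*np.sin(t)+.008*np.cos(t))).round(0) for y in(.08,-.08)]; print(th,e[0],e[1])
cv2.imwrite("pics/now.png",im)
E
python3 look2.py; python3 -c "
from h import *
plan([lidC(t,phi=58) for t in(12,16,20,24,28,32,36,40)],phi=58)"
```

```text
clock: 17.65
eef_pos: [0.541, -0.1666, 0.0804]
orientation: [0.454, 2.545, -0.129]
force: [-2.3, 2.0, -0.7]
grip_width: 0.0002
grasp_force: 2.4
wood (248, 184, 71, 90) [[303, 184], [301, 189], [294, 185], [290, 197], [248, 215], [255, 229], [254, 245], [273, 273], [317, 252], [318, 235], [299, 206], [310, 194]]
0 [291. 205.] [247. 224.]
10 [292. 199.] [246. 219.]
20 [293. 195.] [247. 214.]
40 [298. 189.] [250. 209.]
60 [305. 189.] [256. 210.]
80 [315. 195.] [264. 217.]
90 [321. 201.] [269. 224.]
100 [327. 208.] [275. 231.]
112 [333. 218.] [281. 242.]
tip now [0.0192 0.0185 0.0882] [-0.34 -0.06  2.39 -0.03  0.26 -1.53] [-1.9  1.1  0.1]
[0.014 0.086] [0.011, 0.0, -0.003, -0.0, 0.001, -0.002]
[0.017 0.097] [-0.005, 0.002, -0.018, -0.0, 0.001, -0.002]
[0.02  0.108] [-0.022, 0.003, -0.033, -0.0, 0.001, -0.002]
[0.024 0.118] [-0.04, 0.005, -0.046, -0.0, 0.001, -0.002]
[0.029 0.128] [-0.058, 0.008, -0.058, -0.0, 0.001, -0.002]
[0.035 0.138] [-0.078, 0.011, -0.068, -0.0, 0.001, -0.002]
[0.041 0.147] [-0.098, 0.014, -0.078, -0.0, 0.001, -0.002]
[0.048 0.156] [-0.119, 0.017, -0.085, -0.0, 0.001, -0.002]
```

Scene corner FR is now at (248,215) from (248,224): the lid has risen to about 17°. I continue along the arc.

```bash
python3 -m creep '[[[-0.008,0.001,-0.008,0,0,0],[-0.016,0.002,-0.015,0,0,0],[-0.033,0.003,-0.03,0,0,0],[-0.051,0.005,-0.043,0,0,0],[-0.069,0.008,-0.055,0,0,0],[-0.089,0.011,-0.065,0,0,0],[-0.109,0.014,-0.075,0,0,0],[-0.13,0.017,-0.082,0,0,0]]]'
python3 look2.py | head -1; python3 -c "
from h import *
plan([lidC(t,phi=58) for t in(40,44,48,52,56,60,64,68,72)],phi=58)"
```

```text
clock: 18.7
eef_pos: [0.5746, -0.1699, 0.1486]
orientation: [0.454, 2.548, -0.129]
force: [-0.5, -0.1, -1.0]
grip_width: 0.0007
grasp_force: 0.3
wood (251, 184, 68, 90) [[305, 185], [295, 185], [290, 192], [251, 208], [259, 227], [252, 231], [254, 245], [273, 273], [317, 252], [318, 234], [305, 204], [310, 194]]
tip now [0.055  0.0183 0.1588] [-0.32 -0.11  2.27 -0.04  0.42 -1.5 ] [ 0.2 -0.1  0.6]
[0.048 0.156] [0.015, -0.0, -0.003, -0.0, 0.002, -0.002]
[0.056 0.164] [-0.006, 0.004, -0.009, -0.0, 0.002, -0.002]
[0.064 0.172] [-0.027, 0.008, -0.014, -0.0, 0.002, -0.002]
[0.072 0.179] [-0.049, 0.012, -0.017, -0.0, 0.002, -0.002]
[0.081 0.186] [-0.071, 0.016, -0.019, -0.0, 0.002, -0.002]
[0.09  0.191] [-0.091, 0.021, -0.019, -0.0, 0.002, -0.002]
[0.099 0.196] [-0.11, 0.025, -0.018, -0.0, 0.002, -0.002]
[0.108 0.2  ] [-0.129, 0.03, -0.016, -0.0, 0.002, -0.002]
[0.117 0.203] [-0.148, 0.034, -0.012, -0.0, 0.002, -0.002]
```

FR is at (251,208), lid about 43°. I continue.

```bash
python3 -m creep '[[[-0.012,0.004,-0.006,0,0,0],[-0.03,0.008,-0.012,0,0,0],[-0.05,0.012,-0.017,0,0,0],[-0.071,0.016,-0.019,0,0,0],[-0.091,0.021,-0.019,0,0,0],[-0.11,0.025,-0.018,0,0,0],[-0.129,0.03,-0.016,0,0,0],[-0.148,0.034,-0.012,0,0,0]]]'
python3 look2.py | head -1; python3 -c "
from h import *
plan([lidC(t,phi=58) for t in(72,76,80,84,88,92,96,100,104)],phi=58)"
```

```text
clock: 19.75
eef_pos: [0.6365, -0.1745, 0.1925]
orientation: [0.454, 2.548, -0.129]
force: [0.2, 0.3, -0.1]
grip_width: 0.0006
grasp_force: 0.2
wood (252, 183, 68, 91) [[299, 183], [297, 196], [261, 212], [264, 225], [252, 232], [255, 247], [273, 273], [317, 252], [319, 237], [311, 192]]
tip now [0.1166 0.0199 0.2017] [-0.29 -0.04  2.11 -0.07  0.51 -1.45] [ 1.4 -0.7  0.1]
[0.117 0.203] [-0.002, 0.0, -0.002, -0.0, 0.001, -0.002]
[0.126 0.206] [-0.02, 0.005, 0.003, -0.0, 0.001, -0.002]
[0.136 0.208] [-0.038, 0.01, 0.009, -0.0, 0.001, -0.002]
[0.145 0.209] [-0.055, 0.014, 0.017, -0.0, 0.001, -0.002]
[0.155 0.21 ] [-0.072, 0.019, 0.026, -0.0, 0.001, -0.002]
[0.165 0.21 ] [-0.088, 0.024, 0.036, -0.0, 0.001, -0.002]
[0.175 0.209] [-0.103, 0.029, 0.047, -0.0, 0.001, -0.002]
[0.184 0.208] [-0.117, 0.034, 0.059, -0.0, 0.001, -0.002]
[0.194 0.206] [-0.131, 0.039, 0.073, -0.0, 0.001, -0.002]
```

The lid is at about 73° (FR at (261,212)). I go slower through upright.

```bash
python3 -m creep '[[[-0.01,0.002,0,0,0,0],[-0.02,0.005,0.003,0,0,0],[-0.03,0.007,0.006,0,0,0],[-0.038,0.01,0.009,0,0,0],[-0.047,0.012,0.013,0,0,0],[-0.055,0.014,0.017,0,0,0],[-0.064,0.017,0.021,0,0,0],[-0.072,0.019,0.026,0,0,0]]]'
python3 look2.py | head -1; python3 -c "
from h import *
plan([lidC(t,phi=58) for t in(88,92,96,100,104)],phi=58)"
```

```text
clock: 20.8
eef_pos: [0.6746, -0.1786, 0.2004]
orientation: [0.454, 2.548, -0.129]
force: [-0.1, 0.1, -0.3]
grip_width: 0.0008
grasp_force: 0.0
wood (252, 186, 68, 88) [[307, 186], [303, 189], [303, 205], [268, 220], [267, 225], [252, 232], [255, 247], [273, 273], [318, 251], [319, 199], [307, 201]]
tip now [0.1541 0.0198 0.2088] [-0.27  0.03  2.03 -0.08  0.52 -1.43] [-0.2  0.7  0.1]
[0.155 0.21 ] [-0.003, 0.001, -0.001, -0.0, 0.001, -0.002]
[0.165 0.21 ] [-0.019, 0.006, 0.009, -0.0, 0.001, -0.002]
[0.175 0.209] [-0.034, 0.011, 0.02, -0.0, 0.001, -0.002]
[0.184 0.208] [-0.049, 0.015, 0.033, -0.0, 0.001, -0.002]
[0.194 0.206] [-0.062, 0.02, 0.046, -0.0, 0.001, -0.002]
```

```bash
python3 -m creep '[[[-0.01,0.003,0.004,0,0,0],[-0.019,0.006,0.009,0,0,0],[-0.027,0.008,0.014,0,0,0],[-0.034,0.011,0.02,0,0,0],[-0.042,0.013,0.026,0,0,0],[-0.049,0.015,0.033,0,0,0],[-0.056,0.018,0.039,0,0,0],[-0.062,0.02,0.046,0,0,0]]]'
python3 look2.py | head -1; python3 -c "
from h import *
plan([(.15,.22),(.06,.26),(-.06,.28)],phi=58)"
```

```text
clock: 21.85
eef_pos: [0.7142, -0.1825, 0.1973]
orientation: [0.454, 2.548, -0.129]
force: [0.9, 0.2, 0.1]
grip_width: 0.0005
grasp_force: 0.0
wood (252, 212, 73, 62) [[324, 218], [308, 225], [293, 213], [254, 230], [254, 245], [275, 273], [318, 251]]
tip now [0.1936 0.0199 0.2053] [-0.26  0.11  1.95 -0.09  0.52 -1.41] [0.4 0.3 0.9]
[0.15 0.22] [0.056, -0.022, -0.07, -0.0, 0.0, -0.002]
[0.06 0.26] [0.161, -0.067, -0.23, -0.0, 0.0, -0.002]
[-0.06  0.28] [0.337, -0.127, -0.387, -0.0, 0.0, -0.002]
```

The lid is past upright. I retreat back and up.

```bash
python3 -m creep '[[[0.03,-0.011,-0.035,0,0,0],[0.056,-0.022,-0.07,0,0,0],[0.09,-0.037,-0.125,0,0,0],[0.125,-0.052,-0.18,0,0,0],[0.161,-0.067,-0.23,0,0,0],[0.22,-0.087,-0.28,0,0,0],[0.28,-0.107,-0.335,0,0,0],[0.337,-0.127,-0.387,0,0,0]]]'
python3 -m creep '[[[0,0,0,0,0,0],[0,0,0,0,0,0],[0,0,0,0,0,0],[0,0,0,0,0,0],[0,0,0,0,0,0],[0,0,0,0,0,0],[0,0,0,0,0,0],[0,0,0,0,0,0]]]'
python3 - <<'E'
from h import *
np.set_printoptions(precision=3,suppress=True)
for n,(x0,y0,x1,y1) in(("scene",(235,195,345,290)),("top",(325,100,410,225))):
    im=optics.camera(n)[:,:,::-1].copy();H,S,V=cv2.split(cv2.cvtColor(im,cv2.COLOR_BGR2HSV))
    m=(H>14)&(H<30)&(S>60)&(V>60);M=np.zeros_like(m);M[y0:y1,x0:x1]=m[y0:y1,x0:x1]
    for c in big(M)[:2]: print(n,cv2.contourArea(c),cv2.boundingRect(c),cv2.approxPolyDP(c,3,True)[:,0].tolist())
    for th in(0,100,106,112):
        t=np.radians(th); print(th,[proj(n,bx(.16-.16*np.cos(t),y,.07+.16*np.sin(t))).round(0) for y in(.08,-.08)])
    o=cv2.imread(f"pics/{n}0.png"); d=(np.abs(im.astype(int)-o).max(2)>60).astype(np.uint8)
    k,l,st,_=cv2.connectedComponentsWithStats(d); print("changed",[s.tolist() for s in st[1:] if s[4]>40])
    cv2.imwrite(f"pics/{n}9.png",im)
E
python3 look.py; python3 -c "from workcell import robot;s=robot.sense();print(s['force'],s['clock'])"
```

```text
clock: 22.9
eef_pos: [0.4602, -0.157, 0.2721]
orientation: [0.454, 2.548, -0.129]
force: [-0.2, 0.4, 0.3]
grip_width: 0.0003
grasp_force: 0.0
clock: 23.9
eef_pos: [0.4615, -0.1573, 0.2719]
orientation: [0.454, 2.548, -0.129]
force: [-0.3, 0.3, 0.4]
grip_width: 0.0
grasp_force: 0.0
scene 2727.5 (252, 212, 81, 62) [[332, 217], [308, 225], [295, 212], [254, 230], [254, 245], [275, 273], [317, 252], [317, 240]]
scene 124.5 (292, 195, 18, 10) [[292, 195], [298, 204], [309, 199], [309, 195]]
0 [array([291., 207.]), array([247., 226.])]
100 [array([325., 206.]), array([273., 229.])]
106 [array([328., 210.]), array([276., 234.])]
112 [array([332., 215.]), array([280., 240.])]
changed [[209, 0, 14, 9, 50], [372, 0, 48, 71, 1429], [237, 14, 13, 6, 43], [243, 30, 18, 26, 194], [218, 48, 20, 9, 60], [259, 58, 16, 4, 53], [233, 61, 12, 13, 43], [259, 65, 20, 7, 89], [205, 71, 7, 17, 52], [236, 78, 26, 11, 85], [216, 80, 26, 28, 104], [237, 84, 50, 50, 873], [247, 87, 12, 5, 45], [246, 151, 51, 79, 1073], [291, 184, 20, 22, 383], [257, 215, 49, 28, 596], [274, 216, 58, 41, 671], [279, 256, 46, 27,
[... 298 characters left out ...]
 167, 46, 39, 245], [340, 205, 51, 7, 165], [300, 221, 50, 37, 794], [345, 228, 57, 46, 977], [316, 254, 71, 84, 3261], [315, 280, 13, 31, 142], [19, 303, 89, 97, 3657], [305, 323, 17, 32, 245], [22, 328, 11, 10, 45], [349, 342, 21, 39, 359], [18, 358, 26, 30, 104], [296, 358, 14, 10, 86], [228, 363, 32, 37, 272], [309, 384, 19, 11, 41], [345, 385, 11, 15, 148], [0, 388, 17, 12, 106], [113, 389, 13, 11, 96]]
[-0.066   0.0212  0.272 ]
top ((311.131591796875, 237.86842346191406), 11.2406587600708) (300, 227, 23, 23) [-0.0766  0.1601  0.045 ]
scene ((300.4434509277344, 193.5954132080078), 10.714190483093262) (291, 184, 20, 21) [-0.0799  0.1626  0.025 ]
[ 0.71901232  0.26436388 -0.78018713] 24.1
```

```bash
python3 -c "
from workcell import hand_in
print(hand_in())"
```

```text
the job is handed in; nothing more can be done
None
```

The job is handed in at about 24 s: the bowl stands upright, fully past the left end of the larger box's front (about 44 mm clear). The box's lid rests open on its stop at about 112°, the smaller box, vases and tape roll show no change, and the robot is clear. The first push passed over the bowl without touching it and had to be repeated lower.

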